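Open the squeeze-and-turn slip jar

TASK

Open the slip jar held in the wooden bench block: squeeze the two side tabs of its safety cap inward, gently and evenly, and with them held in turn the cap anticlockwise until you feel it come up against its stop, without forcing it, then lift it straight off. Set the cap down gently, right way up, near the middle of the round plaster bat, let go, and leave everything else on the bench where it stands.

Things in the scene. Friction and masses are not known exactly. Their poses are not given: they have to be found in the camera images.
- cap: White round safety cap, 46 mm across, 29 mm tall, 60 g, on the jar's neck. Origin: centre of its lower rim; z up through its top. Two grey ribbed tabs stand at its +y and -y sides, 56 mm over both outer faces. It sits on the neck with 0.8 mm play. More than 50 N between cap and jar (stop, posts, lips or sideways) breaks it; so does finger force over 120 N, both sides added.
- cap_top (a point): Centre of the cap's flat top, 29 mm above its rim. Grip with fingers closing along the cap's y, tips 8 to 14 mm above the rim, clear of the posts. A grip off centre pushes the cap sideways on the neck: the arm feels that force along the closing line, and it goes as the gripper is shifted to the middle.
- tab_left_face (a point): Middle of the outer face of the tab at the cap's +y, 28 mm from the axis, 19 mm above the rim. Upright plate 18 mm wide along x, from 9 to 29 mm above the rim; below it an 8 mm wide tail runs down to the rim. The tab slides inward 5 mm against a spring: 3 N to start, 10.5 N at the end.
- tab_right_face (a point): The same on the tab at the cap's -y. At rest the tails stand 2 mm short of two stop posts, so the cap cannot turn anticlockwise; with both tabs pressed 3.5 mm or more the tails pass inside the posts.
- tab_left (a joint): Inward travel of the tab at the cap's +y side, 0 at rest to 0.005 m fully pressed.
- tab_right (a joint): Inward travel of the tab at the cap's -y side, 0 at rest to 0.005 m fully pressed.
- jar: White plastic jar, 84 mm across, fixed in a wooden block 100 mm square and 30 mm tall screwed to the bench; it cannot move. Origin: centre of the block's underside; z up. Shoulder 85 mm up with two stop posts, 7 mm tall, 25 to 31 mm from the axis. Neck 30 mm across, to 110 mm up; the closed cap's rim is 86 mm up. At the start the cap's x, y lie along the jar's within 0.03 rad.
- neck_top (a point): Centre of the neck's top, 110 mm up. Hidden lips on the neck hold lugs of the cap down. Turned anticlockwise from above, the cap meets a firm stop 0.65 to 1.35 rad from its start, differing from jar to jar; it lifts only within about the last 0.2 rad before that stop. Turning is nearly free between posts and stop; 0.15 N m felt at the stop is plenty, 0.4 too much.
- bat: Round plaster bat (slab), 140 mm across and 18 mm thick, fixed on the bench. Origin: centre of its underside; its top is 18 mm up. The cap goes here, rim down, its axis within 45 mm of the middle.
- spare_jar: Bystander: loose white jar, 56 mm across and 75 mm tall, with a smooth lid without tabs, between jar and bat. Origin: centre of its underside.
- pot1: Bystander: loose brown clay pot, 74 mm across, 58 mm tall. Origin: centre of its underside.
- pot2: Bystander: the same kind of pot.
- pot3: Bystander: the same kind of pot.
- brush: Bystander: loose brush 130 mm long, lying in front of the spare jar, towards the robot.
- clay_block: Bystander: loose block of clay, 70 x 100 x 45 mm. Origin: centre of its underside.
- sponge_dish: Bystander: loose white dish, 110 mm across, 35 mm tall. Origin: centre of its underside.
Not all that is in view belongs to the job. What is shaped like the cap but orange or red is not meant. There is more than one size of the bat; the job needs the larger.

How it is judged:
By the outcome, as a careful person would: the job done as asked, in the order asked, and still so for the second after the job is handed in, with the robot touching nothing.
It also fails if it takes over 72 s, if anything falls off the work surface, if the arm or the gripper's body presses on something with over 40 N, if the wrist force passes 120 N, or if a joint passes its speed limit or range.

ROBOT

A 6-joint arm with a two-finger parallel gripper is mounted at the origin on the work surface. World frame = base frame: x ahead of the robot, y to its left, z up, the work surface at z = 0. Lengths are in m, angles in degrees, forces in N, time in s.
With the tool pointing down it reaches from about 0.4 to 0.925 m from the base axis. Payload 3.4 kg.
Tool frame: the origin (TCP) lies on the centre line of the jaws, within the pads' length; the fingertips stand 11 mm ahead of it and the grasp point (between the pads) lies 8 mm behind it (r.tcp_to_tips is the distance from the TCP to the fingertips, in m); z points along the fingers, y is the line along which they close (so a half turn about z gives the same grasp; the last joint's range is limited). The gripper opens to 85 mm and grips with 20 to 120 N. Pads are 22 mm wide; open, the fingers measure 114 mm over their backs; the gripper's body (76 mm by 85 mm) begins 54 mm behind the grasp point. The pads swing forward as they close: fully open they stand 13 mm farther back than shut.
Start: joints at [-81.159, 17.578, 86.31, -0, 76.112, -4.211], TCP at [0.13, -0.56, 0.242] pointing down, gripper open.
Joint ranges: [-179.03, 179.03], [-60, 130.46], [8.19, 133.38], [-81.62, 261.62], [5.75, 156.47], [-153.77, 153.77]. Speed limits (degrees/s): [147.25, 147.25, 180, 180, 180, 180].

INTERFACE

Orientations are given as a 3x3 rotation matrix whose columns are the frame's x, y, z axes.
In Python, from rig import r gives the robot as it stands. The module is installed in compiled form; this text tells all that it offers.
- The arm moves only by the shell command python3 -m inch 'ROWS'. ROWS is text: rows parted by semicolons, each of 5 numbers parted by spaces: the shift along the tool's x, y, z in cm, then the turn about the tool's z in degrees, then the finger opening in cm, from 0 to 8.54. In form: x y z yaw jaw; .... A call has 1 to 20 rows; each row is the pose to reach, as a shift and turn from the pose commanded when the call began, along the tool's axes at that moment; what a row does not reach only later rows make up. A row lasts 1/12 s, in which the tool goes at most 41.7 mm and 7.16 degrees, less where a joint would pass 70% of its speed; a pose out of reach is approached as far as the arm can. A call with a gripper value outside its range is refused whole. The fingers move at their own pace and stop on an object; the grip force is fixed at half the most. Time passes only in rows, so rows that repeat a pose let the fingers close. It gives the time, the measured TCP pose, the force, the opening and the grip force at its end, in the units of the state.
- r.read_state(): the state, without advancing time (a new reading comes with each control period).
- r.snapshot(name): name is "side" or "top" or "wrist"; returns a dict with "img" (384x512x3 uint8, blue, green, red), "fx", "fy", "cx", "cy" (pixels), "pose" (4x4, takes a point from camera to world coordinates). Camera axes: x right, y up, looking along -z (the intrinsics and any distortion apply to the point x, -y, -z); pixel columns grow to the right and rows downward; lengths in m; the calibration is good to about 2 mm. A picture is of the moment at which its call begins. There is no depth.
- r.sign_off(): hands the job in; it is judged then, once.
Trained networks look in a picture, given as the dict that the camera call returned (one of the last four; its "shot" number tells which), for a name from the list of things; names that differ only in an ending like _2 or _b are one class to them, and where a whole thing is asked for, a point or a joint stands for the part that bears it (a point fixed in the world has none). Each returns a list of dicts, best first, with "p" (0 to 1); they miss things now and then, are a little off and sometimes report something else, mostly with a low value. They report only what shows in the picture. A call takes as long as a camera call. They do not tell look-alikes from the thing itself.
- r.recognise(picture, label): "bbox" ([left, top, right, bottom] in pixels, round what is visible of it).
- r.tip_of(picture, label): "xy" ([column, row] in pixels: a listed point, or the origin of a listed thing).
The state is a dict: "t": time; "joints": joint angles; "dq": joint speeds; "joint_efforts": joint torques, N m; "position": TCP position; "tcp_rot": TCP orientation; "ft_force": force on the tool from outside, world axes, zero at the start; "wrist_torque": the same for the moment, N m; "finger_gap": finger opening in m; "finger_force": force on a finger pad.
Only numpy, scipy, OpenCV 4.12 (cv2) and the standard library are available. Lean on these libraries where they do the work, as an engineer would, in place of code of your own. Each camera call takes 0.05 s, during which the arm holds its last target. There are 200 camera calls.

## Working session

There is one attempt and no reset: what is moved stays moved. The work goes in short steps, Python scripts to look and compute and a shell command to move; the robot and the scene stay as the last step left them, time stands still between calls to the robot, and variables do not carry over. Pictures are saved under pics/ and viewed, at most 10 in all, crops included, and the job is handed in when it is done.

```bash
mkdir -p pics
cat > h.py <<'E'
import numpy as np, cv2
from rig import r
def ray(s,uv):
    P=np.array(s["pose"]); d=np.array([(uv[0]-s["cx"])/s["fx"],-(uv[1]-s["cy"])/s["fy"],-1.])
    d=P[:3,:3]@d; return P[:3,3],d/np.linalg.norm(d)
def tri(obs):
    A=np.zeros((3,3));b=np.zeros(3)
    for s,uv in obs:
        o,d=ray(s,uv);M=np.eye(3)-np.outer(d,d);A+=M;b+=M@o
    X=np.linalg.solve(A,b)
    res=[np.linalg.norm((np.eye(3)-np.outer(d,d))@(X-o)) for o,d in (ray(s,u) for s,u in obs)]
    return X,max(res)
def atz(s,uv,z):
    o,d=ray(s,uv);return o+d*(z-o[2])/d[2]
E
python3 - <<'E'
from h import *
S={n:r.snapshot(n) for n in("side","top","wrist")}
for n,s in S.items():
    cv2.imwrite(f"pics/{n}0.png",s["img"])
    print(n,{k:s[k] for k in s if k not in("img","pose")},np.round(s["pose"],3).tolist())
a=np.hstack([cv2.resize(S[n]["img"],(400,300)) for n in("side","top")])
for l in["cap_top","cap","jar","neck_top","bat","tab_left_face","tab_right_face","spare_jar"]:
    for n in("side","top"):
        print(l,n,[(np.round(d["xy"]).tolist(),round(d["p"],2)) for d in r.tip_of(S[n],l)[:4]])
print(r.read_state()["t"])
cv2.imwrite("pics/both.png",np.vstack([a]))
E
```

```text
side {'fx': 356.8782946650769, 'fy': 356.8782946650769, 'cx': 253.67486650054752, 'cy': 194.50778024823444, 'shot': 1} [[-0.926, 0.23, -0.299, 0.263], [-0.377, -0.606, 0.7, 0.699], [-0.02, 0.761, 0.648, 0.742], [0.0, 0.0, 0.0, 1.0]]
top {'fx': 356.5268536252217, 'fy': 356.5268536252217, 'cx': 261.52859857971754, 'cy': 192.19883891615092, 'shot': 2} [[-0.028, 0.984, -0.176, 0.437], [-1.0, -0.026, 0.017, 0.025], [0.012, 0.176, 0.984, 0.88], [0.0, 0.0, 0.0, 1.0]]
wrist {'fx': 327.39833472159876, 'fy': 327.39833472159876, 'cx': 260.9890921853821, 'cy': 194.64908691964865, 'shot': 3} [[0.225, 0.936, 0.27, 0.198], [-0.974, 0.216, 0.061, -0.543], [-0.001, -0.277, 0.961, 0.373], [0.0, 0.0, 0.0, 1.0]]
cap_top side [([332.0, 189.0], 0.79), ([257.0, 170.0], 0.68), ([293.0, 161.0], 0.46)]
cap_top top [([338.0, 177.0], 0.81), ([355.0, 279.0], 0.79), ([356.0, 222.0], 0.58), ([123.0, 209.0], 0.48)]
cap side [([255.0, 182.0], 0.71), ([297.0, 167.0], 0.54), ([332.0, 195.0], 0.49)]
cap top [([348.0, 224.0], 0.93), ([337.0, 183.0], 0.81), ([349.0, 278.0], 0.58)]
jar side [([292.0, 187.0], 0.79), ([294.0, 159.0], 0.39)]
jar top [([341.0, 224.0], 0.71), ([339.0, 219.0], 0.6)]
neck_top side [([297.0, 159.0], 0.82)]
neck_top top [([353.0, 224.0], 0.96)]
bat side [([298.0, 266.0], 0.9), ([297.0, 165.0], 0.69), ([232.0, 260.0], 0.61)]
bat top [([200.0, 205.0], 0.76), ([216.0, 279.0], 0.66), ([163.0, 141.0], 0.18), ([269.0, 259.0], 0.17)]
tab_left_face side [([291.0, 164.0], 0.55), ([253.0, 177.0], 0.37)]
tab_left_face top [([339.0, 222.0], 0.51), ([361.0, 290.0], 0.46), ([326.0, 174.0], 0.44)]
tab_right_face side [([291.0, 188.0], 0.68), ([323.0, 191.0], 0.6)]
tab_right_face top [([247.0, 136.0], 0.73), ([364.0, 223.0], 0.6), ([348.0, 182.0], 0.5), ([343.0, 268.0], 0.39)]
spare_jar side [([252.0, 216.0], 0.58), ([298.0, 229.0], 0.39)]
spare_jar top [([266.0, 205.0], 0.92)]
0.95
```

View pics/top0.png

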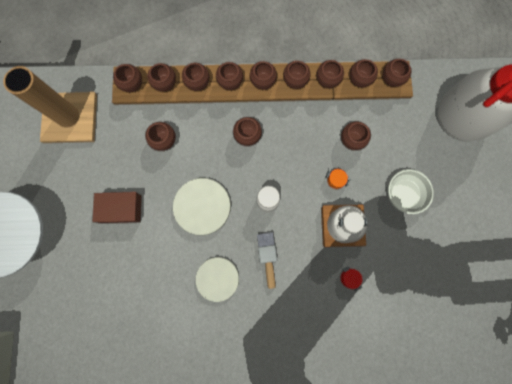

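View pics/side0.png

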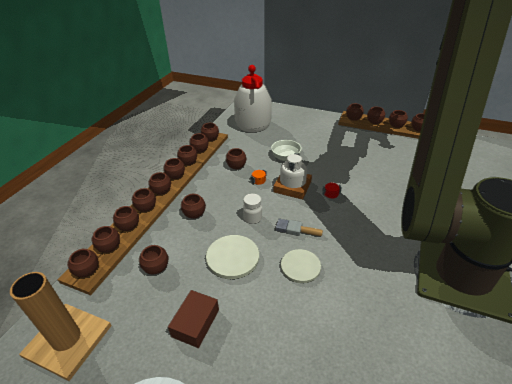

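The top view shows the white tabbed cap on the jar at (353,223). Look-alikes for the cap are the orange cap (338,178), the red cap (352,279) and the spare jar's smooth lid (268,197). The large bat is at (201,206) and the small one at (217,279). In the side view the cap is at (293,160) and the large bat at (232,257). I choose the white tabbed cap at (353,223) and the large bat.

Run:
```python
from h import *
t=r.snapshot("top");s=r.snapshot("side")
print("cap",tri([(t,(354,222)),(s,(294,157))]))
print("bat",tri([(t,(201,206)),(s,(232,257))]))
print("bat z18",atz(t,(201,206),.018),atz(s,(232,257),.018))
print("spare",tri([(t,(269,197)),(s,(252,201))]))
print("block",[atz(t,p,.03).round(3) for p in((322,205),(365,204),(366,247),(324,247))])
st=r.read_state();print(np.round(st["position"],4),np.round(st["tcp_rot"],4),st["finger_gap"])
c=np.hstack([cv2.resize(t["img"][170:270,290:410],(480,400),interpolation=3)]);cv2.imwrite("pics/c1.png",c)
```

```text
cap (array([ 0.50259935, -0.18410198,  0.11709001]), np.float64(0.00011600367779567258))
bat (array([0.56101873, 0.16081472, 0.00624161]), np.float64(0.0010114965619302788))
bat z18 [0.56031525 0.15929733 0.018     ] [0.55524766 0.16927456 0.018     ]
spare (array([ 0.57023286, -0.00536556,  0.0633718 ]), np.float64(0.0004975154829291218))
block [array([ 0.553, -0.134,  0.03 ]), array([ 0.553, -0.238,  0.03 ]), array([ 0.45 , -0.232,  0.03 ]), array([ 0.453, -0.133,  0.03 ])]
[ 0.1299 -0.5602  0.2423] [[ 0.9742  0.2258  0.    ]
 [ 0.2258 -0.9742  0.    ]
 [ 0.     -0.     -1.    ]] 0.08572085224325698
```

```bash
python3 -m inch '44.8 -28.2 -1 0 8.5;44.8 -28.2 -1 0 8.5;44.8 -28.2 -1 0 8.5;44.8 -28.2 -1 0 8.5;44.8 -28.2 -1 0 8.5;44.8 -28.2 -1 0 8.5;44.8 -28.2 -1 0 8.5;44.8 -28.2 -1 0 8.5;44.8 -28.2 -1 0 8.5;44.8 -28.2 -1 0 8.5;44.8 -28.2 -1 0 8.5;44.8 -28.2 -1 0 8.5;44.8 -28.2 -1 0 8.5;44.8 -28.2 -1 0 8.5;44.8 -28.2 -1 0 8.5;44.8 -28.2 -1 0 8.5'
python3 - <<'E'
from h import *
s=r.snapshot("wrist");cv2.imwrite("pics/w1.png",s["img"])
st=r.read_state();print(st["t"],np.round(st["joints"],1),np.round(st["position"],4),np.round(st["tcp_rot"],3).tolist(),st["ft_force"])
for l in["cap_top","tab_left_face","tab_right_face","cap","jar"]:
    print(l,[(np.round(d["xy"],1).tolist(),round(d["p"],2)) for d in r.tip_of(s,l)[:3]])
E
```

```text
t: 2.38
position: [0.5021, -0.1843, 0.2521]
tcp_rot: [[0.974, 0.227, -0.001], [0.227, -0.974, -0.0], [-0.001, 0.0, -1.0]]
ft_force: [-0.1, 0.2, 0.2]
finger_gap: 0.0847
finger_force: 0.0
2.4333 [-24.7  13.9  90.1  -0.   76.   52.3] [ 0.5017 -0.1848  0.2522] [[0.974, 0.225, -0.001], [0.225, -0.974, -0.0], [-0.001, 0.0, -1.0]] [ 0.52352703  0.34530335 -0.10589128]
cap_top [([246.2, 265.5], 0.85), ([258.5, 185.7], 0.64), ([280.8, 53.8], 0.6)]
tab_left_face [([228.6, 174.7], 0.68), ([259.9, 32.7], 0.49)]
tab_right_face [([299.5, 73.4], 0.6), ([240.3, 241.6], 0.58), ([289.7, 189.8], 0.45)]
cap [([248.0, 255.9], 0.89), ([279.7, 56.4], 0.71)]
jar [([260.8, 160.3], 0.89)]
```

View pics/w1.png

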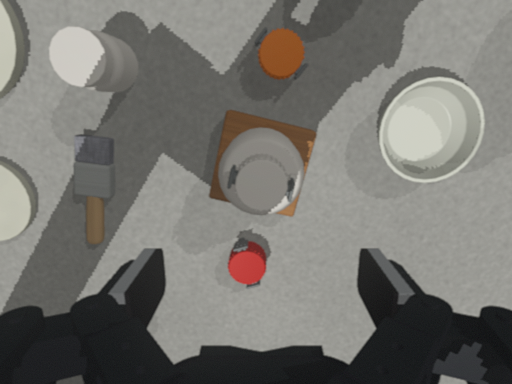

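The crop shows the white cap top at (262,180) with grey tabs at (233,176) and (291,188), so the tab axis lies about along world y. The red cap is at (248,263) and the orange one at (282,53), and neither is wanted. The choice is confirmed, so I move closer and measure.

```bash
cat > look.py <<'E'
import sys
from h import *
n=sys.argv[1]
s=r.snapshot("wrist");cv2.imwrite(f"pics/{n}.png",s["img"])
st=r.read_state();print(st["t"],np.round(st["joints"],1),np.round(st["position"],4),np.round(st["tcp_rot"],3).tolist(),np.round(st["ft_force"],1))
for l in sys.argv[2:]:
    print(l,[(np.round(d["xy"],1).tolist(),round(d["p"],2),atz(s,d["xy"],.105 if "tab" in l else .115).round(4).tolist()) for d in r.tip_of(s,l)[:3]])
np.savez(f"{n}.npz",**{k:s[k] for k in("pose","fx","fy","cx","cy")})
E
python3 -m inch '0 0 6 13 8.5;0 0 6 13 8.5;0 0 6 13 8.5;0 0 6 13 8.5'
python3 look.py w2 cap_top tab_left_face tab_right_face
python3 -m inch '-3 2 0 0 8.5;-3 2 0 0 8.5;-3 2 0 0 8.5'
python3 look.py w3 cap_top tab_left_face tab_right_face
python3 -c "
import cv2,numpy as np
a,b=[cv2.imread(f'pics/{n}.png')[60:310,130:390] for n in('w2','w3')]
cv2.imwrite('pics/w23.png',cv2.resize(np.hstack([a,b]),None,fx=1.5,fy=1.5,interpolation=2))"
```

```text
t: 3.02
position: [0.5016, -0.1844, 0.1917]
tcp_rot: [[1.0, 0.003, -0.002], [0.003, -1.0, 0.001], [-0.002, -0.001, -1.0]]
ft_force: [-0.4, 0.1, -0.1]
finger_gap: 0.085
finger_force: 0.0
3.0667 [-24.7  17.   95.1   0.   67.9  65.1] [ 0.5028 -0.1849  0.1929] [[1.0, 0.003, 0.0], [0.003, -1.0, -0.0], [0.0, 0.0, -1.0]] [0.4 0.3 0.2]
cap_top [([258.2, 208.2], 0.67, [0.5019, -0.1813, 0.115]), ([271.7, 295.1], 0.67, [0.4353, -0.191, 0.115]), ([255.1, 36.7], 0.65, [0.607, -0.1795, 0.115])]
tab_left_face [([226.7, 25.1], 0.62, [0.6151, -0.1622, 0.105]), ([283.8, 315.2], 0.57, [0.4108, -0.201, 0.105]), ([218.1, 201.8], 0.47, [0.5032, -0.1531, 0.105])]
tab_right_face [([282.5, 58.3], 0.68, [0.5965, -0.1963, 0.105]), ([300.2, 203.9], 0.59, [0.5018, -0.2106, 0.105]), ([258.6, 267.4], 0.59, [0.4522, -0.1814, 0.105])]
t: 3.47
position: [0.4722, -0.2051, 0.1935]
tcp_rot: [[1.0, -0.0, 0.002], [-0.0, -1.0, -0.001], [0.002, 0.001, -1.0]]
ft_force: [0.4, 0.6, 0.4]
finger_gap: 0.0855
finger_force: 0.0
3.5167 [-28.1  15.3  97.4   0.   67.1  61.9] [ 0.473  -0.2048  0.1935] [[1.0, 0.0, 0.002], [0.0, -1.0, -0.001], [0.002, 0.001, -1.0]] [0.3 0.7 0.7]
cap_top [([252.2, 269.8], 0.75, [0.4258, -0.1976, 0.115]), ([226.5, 2.9], 0.69, [0.5961, -0.1843, 0.115]), ([223.4, 163.6], 0.58, [0.5028, -0.1795, 0.115])]
tab_left_face [([187.2, 159.3], 0.65, [0.504, -0.1538, 0.105]), ([266.8, 288.7], 0.56, [0.4042, -0.2083, 0.105])]
tab_right_face [([272.6, 160.6], 0.71, [0.503, -0.2119, 0.105]), ([42.2, 70.6], 0.69, [0.5606, -0.0658, 0.105]), ([239.2, 242.6], 0.66, [0.4424, -0.188, 0.105])]
```

View pics/w23.png

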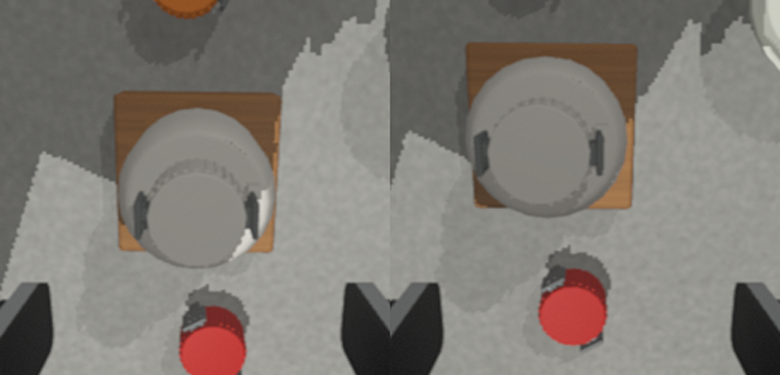

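The close crops show the cap's flat top at about (261,205) in w2 and (230,162) in w3, with tabs left and right of it, level within a degree. The red cap lies toward the robot at (272,290) in w2.

Run:
```python
from h import *
a,b=np.load("w2.npz"),np.load("w3.npz")
for n,u,v in(("top",(261.3,204.7),(230,162)),("L",(224,202),(191.3,161.3)),("R",(298.7,202.7),(268,161.3)),("red",(272,288),(251,264))):
    print(n,tri([(a,u),(b,v)]),atz(a,u,.115),atz(b,v,.115))
```

```text
top (array([ 0.50312064, -0.18338579,  0.11100775]), np.float64(4.82226496644602e-05)) [ 0.50438578 -0.18334143  0.115     ] [ 0.50387208 -0.18380199  0.115     ]
L (array([ 0.50287125, -0.15693453,  0.10519939]), np.float64(0.00042737133516163495)) [ 0.50623344 -0.15844428  0.115     ] [ 0.50436818 -0.15866501  0.115     ]
R (array([ 0.50306902, -0.20899677,  0.10696372]), np.float64(0.00035898816815695117)) [ 0.50583489 -0.20831237  0.115     ] [ 0.504297   -0.20851929  0.115     ]
red (array([ 0.37977796, -0.19429774,  0.01833917]), np.float64(0.0008905059335080372)) [ 0.44112765 -0.19120245  0.115     ] [ 0.43037526 -0.19676262  0.115     ]
```

```bash
python3 -c "
from rig import r;print(r.tcp_to_tips)"; python3 -m inch '3.05 -2.15 3.5 0 7;3.05 -2.15 3.5 0 7;3.05 -2.15 3.5 0 7;3.05 -2.15 3.5 0 7'; python3 look.py w4 tab_left_face tab_right_face; python3 -c "
from rig import r;print(r.tcp_to_tips)"; python3 -c "
import cv2
cv2.imwrite('pics/w4c.png',cv2.resize(cv2.imread('pics/w4.png')[130:384,100:420],None,fx=2,fy=2))"
```

```text
0.011
t: 4.0
position: [0.5031, -0.1822, 0.1568]
tcp_rot: [[1.0, 0.003, -0.002], [0.003, -1.0, 0.0], [-0.002, -0.0, -1.0]]
ft_force: [0.2, 0.5, -0.2]
finger_gap: 0.0699
finger_force: 0.0
4.05 [-24.5  19.1  97.8  -0.   63.2  65.4] [ 0.5031 -0.1826  0.1574] [[1.0, 0.002, -0.001], [0.002, -1.0, -0.0], [-0.001, 0.0, -1.0]] [-0.  -0.3 -0.3]
tab_left_face [([216.9, 222.7], 0.69, [0.5026, -0.1545, 0.105]), ([220.4, 15.1], 0.57, [0.6143, -0.1602, 0.105]), ([288.4, 336.7], 0.46, [0.4213, -0.1994, 0.105])]
tab_right_face [([309.4, 219.5], 0.78, [0.5047, -0.2098, 0.105]), ([264.2, 287.7], 0.78, [0.4585, -0.183, 0.105]), ([260.7, 211.5], 0.7, [0.5097, -0.1807, 0.105])]
0.011
```

View pics/w4c.png

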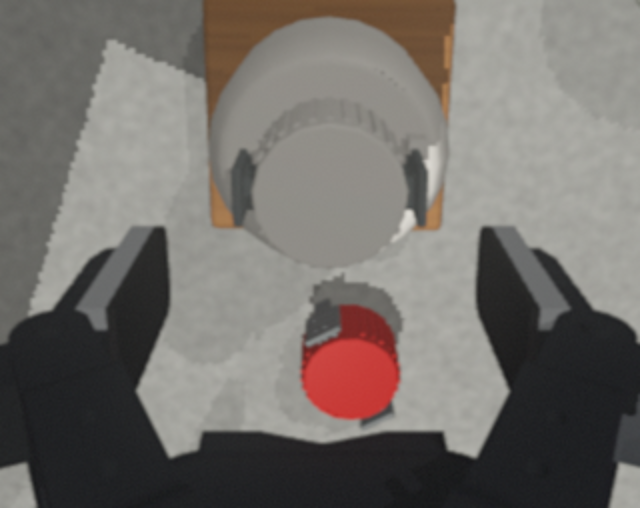

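The crop w4c shows the cap midway between the open fingers: cap centre at column 264.5, finger midline at about 261. The tabs are parallel to the pads and the red cap is well below. Next I check the tip height from the known gap.

Run:
```python
from h import *
a=np.load("w4.npz")
print("cap",atz(a,(265,226.5),.115),"tabs",atz(a,(220.5,224),.115),atz(a,(308.5,224),.115))
for u in((184,244),(338.5,244)):
    o,d=ray(a,u); 
    k=(-0.1826+(.035 if u[0]<260 else -.035)-o[1])/d[1]; print(o+k*d)
```

```text
cap [ 0.50417674 -0.18316204  0.115     ] tabs [ 0.50564856 -0.15792892  0.115     ] [ 0.50574071 -0.20781416  0.115     ]
[ 0.51344312 -0.1476      0.15873506]
[ 0.50775776 -0.2176      0.14612231]
```

```bash
python3 -m inch '0 0 0 0 4.7;0 0 0 0 4.7;0 0 0 0 4.7;0 0 0 0 4.7;0 0 0 0 4.7;0 0 0 0 4.7'; python3 look.py w5; python3 -c "
import cv2
cv2.imwrite('pics/w5c.png',cv2.resize(cv2.imread('pics/w5.png')[190:320,160:360],None,fx=4,fy=4,interpolation=2))"
```

```text
t: 4.65
position: [0.503, -0.1829, 0.1574]
tcp_rot: [[1.0, 0.001, 0.0], [0.001, -1.0, -0.0], [0.0, 0.0, -1.0]]
ft_force: [-0.7, -0.2, -0.2]
finger_gap: 0.0472
finger_force: 0.0
4.7 [-24.5  19.1  97.8  -0.   63.1  65.5] [ 0.503  -0.1828  0.1574] [[1.0, 0.001, 0.0], [0.001, -1.0, -0.0], [0.0, 0.0, -1.0]] [-0.1  0.3 -0.2]
```

View pics/w5c.png

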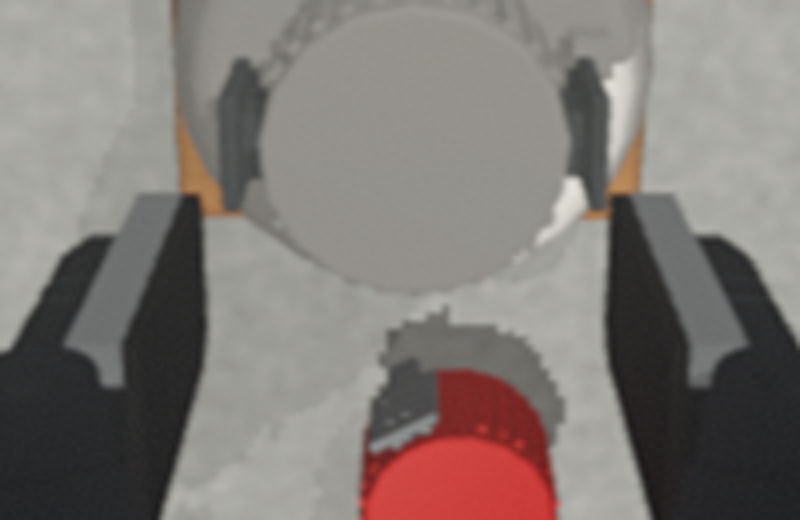

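The crop w5c shows the pad tips at columns 210 and 312.5, row 239. Their midline is 261.4, against about 263.5 for the cap and tabs, which lie deeper.

Run:
```python
from h import *
a=np.load("w5.npz")
for sep in(101.2,102.2,103.2):
    D=.0471*a["fx"]/sep
    print(D,(a["pose"]@[ (261.4-a["cx"])/a["fx"]*D, -(238.8-a["cy"])/a["fy"]*D,-D,1])[:3])
print("cap",atz(a,(160+416/4,190+150/4),.115),[atz(a,(160+x/4,190+130/4),.115)for x in(240,590)])
a=np.load("w4.npz");D=.07*a["fx"]/154.5;print((a["pose"]@[ (261.2-a["cx"])/a["fx"]*D, -(244-a["cy"])/a["fy"]*D,-D,1])[:3])
```

```text
0.15237610242477573 [ 0.51116083 -0.18179525  0.14864122]
0.15088514251846674 [ 0.51176642 -0.18179244  0.1500184 ]
0.14942307718398548 [ 0.51236027 -0.18178969  0.1513689 ]
cap [ 0.50334916 -0.18334782  0.115     ] [array([ 0.50641019, -0.15834355,  0.115     ]), array([ 0.5063767 , -0.20806058,  0.115     ])]
[ 0.5105737  -0.18095454  0.15237718]
```

```bash
python3 -m inch '0.08 0.12 0 0 6.8;0.08 0.12 0 0 6.8;0.08 0.12 0 0 6.8;0.08 0.12 0 0 6.8;0.08 0.12 1.5 0 6.6;0.08 0.12 3 0 6.6;0.08 0.12 4 0 6.6;0.08 0.12 4.6 0 6.6;0.08 0.12 5.15 0 6.6;0.08 0.12 5.15 0 6.2;0.08 0.12 5.15 0 6'
python3 -m inch '0 0 0 0 5.8;0 0 0 0 5.6;0 0 0 0 5.5;0 0 0 0 5.4;0 0 0 0 5.4'
```

```text
t: 5.62
position: [0.5039, -0.184, 0.1058]
tcp_rot: [[1.0, 0.001, -0.0], [0.001, -1.0, 0.0], [-0.0, -0.0, -1.0]]
ft_force: [0.7, -0.1, 1.5]
finger_gap: 0.06
finger_force: 0.0
t: 6.03
position: [0.5044, -0.1842, 0.1067]
tcp_rot: [[1.0, 0.001, 0.002], [0.001, -1.0, -0.001], [0.002, 0.001, -1.0]]
ft_force: [-0.4, -0.0, 6.1]
finger_gap: 0.0541
finger_force: 4.3
```

```bash
python3 -m inch '0 0 -0.1 0 5.4;0 0 -0.1 0 5.4;0 0 -0.1 0 5.4'; python3 -m inch '0 0 0 0 5.2;0 0 0 0 5.0;0 0 0 0 4.9;0 0 0 0 4.8;0 0 0 0 4.8'
```

```text
t: 6.28
position: [0.5038, -0.1839, 0.1067]
tcp_rot: [[1.0, 0.001, -0.0], [0.001, -1.0, 0.0], [-0.0, -0.0, -1.0]]
ft_force: [0.2, -0.5, 0.8]
finger_gap: 0.0543
finger_force: 4.3
t: 6.7
position: [0.5039, -0.184, 0.1074]
tcp_rot: [[1.0, 0.001, 0.0], [0.001, -1.0, -0.0], [0.0, 0.0, -1.0]]
ft_force: [-0.8, 0.7, 7.0]
finger_gap: 0.0482
finger_force: 8.6
```

```bash
cat > q.py <<'E'
from h import *
for k in range(2):
    st=r.read_state();print(round(st["t"],2),"tau",np.round(st["wrist_torque"],3),"F",np.round(st["ft_force"],1),"gap",round(st["finger_gap"],4),round(st["finger_force"],1),"yaw",round(np.degrees(np.arctan2(st["tcp_rot"][1][0],st["tcp_rot"][0][0])),2),np.round(st["position"],4))
E
python3 -m inch '0 0 -0.1 0 4.65;0 0 -0.1 0 4.65;0 0 -0.1 0 4.65'; python3 q.py;python3 -m inch '0 0 0 -3 4.65;0 0 0 -6 4.65;0 0 0 -8 4.65;0 0 0 -8 4.65'; python3 q.py
```

```text
t: 6.95
position: [0.5039, -0.184, 0.1077]
tcp_rot: [[1.0, 0.001, -0.0], [0.001, -1.0, 0.0], [-0.0, -0.0, -1.0]]
ft_force: [-0.3, -0.5, 1.1]
finger_gap: 0.0467
finger_force: 9.7
6.95 tau [-0.073  0.042 -0.015] F [-0.3 -0.5  1.1] gap 0.0467 9.7 yaw 0.05 [ 0.5039 -0.184   0.1077]
6.95 tau [-0.073  0.042 -0.015] F [-0.3 -0.5  1.1] gap 0.0467 9.7 yaw 0.05 [ 0.5039 -0.184   0.1077]
t: 7.28
position: [0.5039, -0.184, 0.1077]
tcp_rot: [[0.99, 0.141, -0.0], [0.141, -0.99, 0.0], [-0.0, -0.0, -1.0]]
ft_force: [-0.3, 0.2, 1.3]
finger_gap: 0.0469
finger_force: 9.7
7.28 tau [-0.01   0.019 -0.013] F [-0.3  0.2  1.3] gap 0.0469 9.7 yaw 8.1 [ 0.5039 -0.184   0.1077]
7.28 tau [-0.01   0.019 -0.013] F [-0.3  0.2  1.3] gap 0.0469 9.7 yaw 8.1 [ 0.5039 -0.184   0.1077]
```

```bash
python3 -m inch '0 0 0 -3 4.65;0 0 0 -6 4.65;0 0 0 -9 4.65;0 0 0 -12 4.65;0 0 0 -12 4.65'; python3 q.py|tail -1;python3 -m inch '0 0 0 -3 4.65;0 0 0 -6 4.65;0 0 0 -9 4.65;0 0 0 -12 4.65;0 0 0 -12 4.65'; python3 q.py|tail -1; python3 -m inch '0 0 0 -1.5 4.65;0 0 0 -3 4.65;0 0 0 -3 4.65'; python3 q.py|tail -1
```

```text
t: 7.7
position: [0.5039, -0.1839, 0.1077]
tcp_rot: [[0.939, 0.343, -0.0], [0.343, -0.939, 0.0], [-0.0, -0.0, -1.0]]
ft_force: [-0.1, -0.2, 0.5]
finger_gap: 0.0467
finger_force: 9.7
7.7 tau [ 0.009 -0.013 -0.02 ] F [-0.1 -0.2  0.5] gap 0.0467 9.7 yaw 20.07 [ 0.5039 -0.1839  0.1077]
t: 8.12
position: [0.5039, -0.184, 0.1077]
tcp_rot: [[0.848, 0.53, -0.0], [0.53, -0.848, 0.0], [-0.0, -0.0, -1.0]]
ft_force: [0.4, 0.6, 0.3]
finger_gap: 0.0467
finger_force: 9.7
8.12 tau [-0.009  0.025  0.028] F [0.4 0.6 0.3] gap 0.0467 9.7 yaw 32.0 [ 0.5039 -0.184   0.1077]
t: 8.37
position: [0.5038, -0.184, 0.1077]
tcp_rot: [[0.82, 0.573, -0.0], [0.573, -0.82, 0.0], [-0.0, -0.0, -1.0]]
ft_force: [0.3, 0.2, 1.2]
finger_gap: 0.0466
finger_force: 9.7
8.37 tau [0.019 0.031 0.009] F [0.3 0.2 1.2] gap 0.0466 9.7 yaw 34.93 [ 0.5038 -0.184   0.1077]
```

```bash
cat > g.py <<'E'
import sys
from h import *
st=r.read_state();t=st["wrist_torque"][2];print(round(t,3),round(np.degrees(np.arctan2(st["tcp_rot"][1][0],st["tcp_rot"][0][0])),2),np.round(st["ft_force"],1),round(st["finger_gap"],4))
sys.exit(abs(t)>.075)
E
m="python3 -m inch"; q=/dev/null
$m '0 0 0 -1 4.65;0 0 0 -1 4.65'>$q; python3 g.py && $m '0 0 0 -1 4.65;0 0 0 -1 4.65'>$q && python3 g.py && $m '0 0 0 -1 4.65;0 0 0 -1 4.65'>$q && python3 g.py && $m '0 0 0 -1 4.65;0 0 0 -1 4.65'>$q && python3 g.py && $m '0 0 0 -1 4.65;0 0 0 -1 4.65'>$q && python3 g.py && $m '0 0 0 -1 4.65;0 0 0 -1 4.65'>$q && python3 g.py && $m '0 0 0 -1 4.65;0 0 0 -1 4.65'>$q && python3 g.py && $m '0 0 0 -1 4.65;0 0 0 -1 4.65'>$q && python3 g.py && $m '0 0 0 -1 4.65;0 0 0 -1 4.65'>$q && python3 g.py && $m '0 0 0 -1 4.65;0 0 0 -1 4.65'>$q && python3 g.py && $m '0 0 0 -1 4.65;0 0 0 -1 4.65'>$q && python3 g.py && $m '0 0 0 -1 4.65;0 0 0 -1 4.65'>$q && python3 g.py; python3 q.py|tail -1
```

```text
-0.013 36.01 [-0.1  0.2  0.8] 0.0464
8.53 tau [ 0.003 -0.03  -0.013] F [-0.1  0.2  0.8] gap 0.0464 9.7 yaw 36.01 [ 0.5037 -0.1839  0.1077]False
```

```bash
sed -i 's/sys.exit(.*/sys.exit(int(abs(t)>.075))/' g.py
m="python3 -m inch"; q=/dev/null
$m '0 0 0 -1 4.65;0 0 0 -1 4.65'>$q; python3 g.py && $m '0 0 0 -1 4.65;0 0 0 -1 4.65'>$q && python3 g.py && $m '0 0 0 -1 4.65;0 0 0 -1 4.65'>$q && python3 g.py && $m '0 0 0 -1 4.65;0 0 0 -1 4.65'>$q && python3 g.py && $m '0 0 0 -1 4.65;0 0 0 -1 4.65'>$q && python3 g.py && $m '0 0 0 -1 4.65;0 0 0 -1 4.65'>$q && python3 g.py && $m '0 0 0 -1 4.65;0 0 0 -1 4.65'>$q && python3 g.py && $m '0 0 0 -1 4.65;0 0 0 -1 4.65'>$q && python3 g.py && $m '0 0 0 -1 4.65;0 0 0 -1 4.65'>$q && python3 g.py && $m '0 0 0 -1 4.65;0 0 0 -1 4.65'>$q && python3 g.py && $m '0 0 0 -1 4.65;0 0 0 -1 4.65'>$q && python3 g.py && $m '0 0 0 -1 4.65;0 0 0 -1 4.65'>$q && python3 g.py; python3 q.py|tail -1
```

```text
0.001 37.07 [-0.5 -0.3 -0.4] 0.0466
-0.047 38.1 [-0.6 -0.1 -0.1] 0.0466
0.035 39.11 [ 0.1  0.4 -0.9] 0.0469
-0.003 40.11 [-0.2  0.1 -0.4] 0.0466
-0.05 41.11 [ 0.2  0.4 -1.2] 0.0466
0.05 42.11 [-0.9 -0.8 -0.5] 0.0467
-0.031 43.11 [-0.   0.5 -0.2] 0.0469
0.002 44.11 [-0.5  0.4 -0. ] 0.0467
-0.001 45.12 [ 0.1  0.  -1.1] 0.0467
-0.038 46.11 [-0.3  0.5 -0.7] 0.0469
-0.016 47.11 [ 0.5  0.5 -0.7] 0.0468
0.032 48.11 [ 0.1  1.  -0.5] 0.0466
10.53 tau [0.084 0.041 0.032] F [ 0.1  1.  -0.5] gap 0.0466 9.7 yaw 48.11 [ 0.5039 -0.1839  0.1078]
```

```bash
m="python3 -m inch"; q=/dev/null
$m '0 0 0 -1 4.65;0 0 0 -1 4.65'>$q; python3 g.py && $m '0 0 0 -1 4.65;0 0 0 -1 4.65'>$q && python3 g.py && $m '0 0 0 -1 4.65;0 0 0 -1 4.65'>$q && python3 g.py && $m '0 0 0 -1 4.65;0 0 0 -1 4.65'>$q && python3 g.py && $m '0 0 0 -1 4.65;0 0 0 -1 4.65'>$q && python3 g.py && $m '0 0 0 -1 4.65;0 0 0 -1 4.65'>$q && python3 g.py && $m '0 0 0 -1 4.65;0 0 0 -1 4.65'>$q && python3 g.py && $m '0 0 0 -1 4.65;0 0 0 -1 4.65'>$q && python3 g.py && $m '0 0 0 -1 4.65;0 0 0 -1 4.65'>$q && python3 g.py && $m '0 0 0 -1 4.65;0 0 0 -1 4.65'>$q && python3 g.py && $m '0 0 0 -1 4.65;0 0 0 -1 4.65'>$q && python3 g.py && $m '0 0 0 -1 4.65;0 0 0 -1 4.65'>$q && python3 g.py; python3 q.py|tail -1
```

```text
0.018 49.11 [-1.   1.3 -0.8] 0.047
-0.039 50.11 [-0.6  1.  -0.2] 0.0471
-0.058 51.11 [0.8 1.4 0.4] 0.0466
0.012 52.11 [ 0.7  1.4 -0.1] 0.0467
-0.097 53.1 [ 0.3  1.3 -0.4] 0.0468
11.37 tau [ 0.197  0.005 -0.097] F [ 0.3  1.3 -0.4] gap 0.0468 9.7 yaw 53.1 [ 0.5039 -0.1839  0.1078]
```

```bash
m="python3 -m inch"; q=/dev/null
$m '0 0 0 0 4.65'>$q; python3 g.py; $m '0 0 0 0 4.65'>$q; python3 g.py; $m '0 0 0 0 4.65'>$q; python3 g.py; $m '0 0 0 -0.7 4.65;0 0 0 -0.7 4.65'>$q; python3 g.py; $m '0 0 0 0 4.65'>$q;python3 g.py; $m '0 0 0 0 4.65'>$q;python3 q.py|tail -1
```

```text
-0.142 53.05 [ 0.9  1.6 -0.4] 0.0469
-0.06 53.04 [-1.2  2.6 -1. ] 0.0468
-0.066 53.05 [ 1.1  1.5 -0.8] 0.0464
-0.205 53.78 [ 0.5  2.2 -0.4] 0.047
-0.152 53.75 [ 1.1  2.4 -0.4] 0.0464
11.95 tau [ 0.297 -0.045 -0.089] F [ 0.4  1.5 -0.5] gap 0.0463 9.7 yaw 53.75 [ 0.5038 -0.1839  0.1078]
```

```bash
m="python3 -m inch"
$m '0 0 0 1.5 4.65;0 0 0 1.5 4.65' >/dev/null; python3 g.py; $m '0 0 -0.1 0 4.65;0 0 -0.2 0 4.65;0 0 -0.3 0 4.65' >/dev/null; python3 q.py|tail -1
```

```text
-0.008 52.23 [ 0.1  1.3 -0.4] 0.0467
12.37 tau [ 0.235 -0.085  0.016] F [ 0.1  2.  -1.9] gap 0.0467 9.7 yaw 52.28 [ 0.5038 -0.1839  0.1108]
```

```bash
m="python3 -m inch"
$m '0 0 -0.3 0 4.65;0 0 -0.6 0 4.65;0 0 -0.9 0 4.65;0 0 -1.2 0 4.65;0 0 -1.2 0 4.65' >/dev/null; python3 q.py|tail -1
$m '0 0 -0.5 0 4.65;0 0 -1 0 4.65;0 0 -1.5 0 4.65;0 0 -2 0 4.65;0 0 -3 0 4.65;0 0 -4 0 4.65;0 0 -5 0 4.65;0 0 -6 0 4.65;0 0 -7 0 4.65;0 0 -7 0 4.65' >/dev/null; python3 q.py|tail -1
python3 - <<'E'
from h import *
t,s,w=[r.snapshot(n) for n in("top","side","wrist")]
a=np.hstack([cv2.resize(t["img"][130:290,150:400],(400,256)),cv2.resize(s["img"][100:300,190:350],(320,400))[72:328]])
cv2.imwrite("pics/lift.png",np.hstack([a]))
b=cv2.resize(w["img"],(400,300));cv2.imwrite("pics/lift.png",np.vstack([a,np.hstack([b,np.zeros((300,320,3),np.uint8)])]))
E
```

```text
12.78 tau [-0.027 -0.009 -0.037] F [0.6 0.7 0.1] gap 0.0468 9.7 yaw 52.26 [ 0.5045 -0.1846  0.1238]
13.62 tau [-0.036 -0.046  0.048] F [ 1.1 -0.  -0.3] gap 0.0468 9.7 yaw 52.25 [ 0.5054 -0.1846  0.1956]
```

View pics/lift.png

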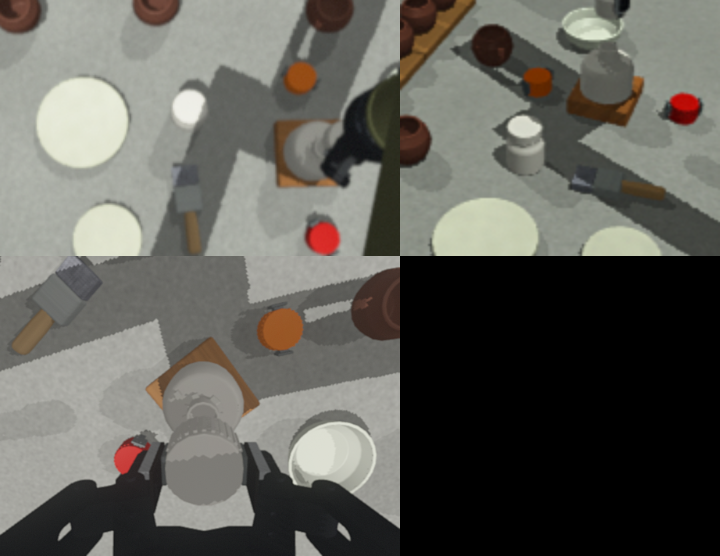

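The montage shows the cap held level between the fingers at (203,460) and the open neck below it at (203,412). The orange and red caps, brush and spare jar stand where they were, and the large bat is at top-view (201,206). Now I carry the cap to the bat.

```bash
m="python3 -m inch"
$m '1 -0.5 0 0 4.65;3 -1.6 0 0 4.65;5.4 -3 0 0 4.65;8 -4.4 0 0 4.65;10.6 -5.9 0 0 4.65;13.2 -7.3 0 0 4.65;15.8 -8.8 0 0 4.65;18.4 -10.2 0 0 4.65;21 -11.7 0 0 4.65;23.6 -13.1 0 0 4.65;26 -14.4 0 0 4.65;28 -15.6 0 0 4.65;29.6 -16.4 0 0 4.65;30.4 -16.9 0 0 4.65;30.8 -17.1 0 0 4.65;30.8 -17.1 0 0 4.65' ; python3 look.py b1 bat
python3 - <<'E'
from h import *
a=np.load("b1.npz");im=cv2.imread("pics/b1.png")
t=r.snapshot("top")
for s,i in((a,im),):
    for l in("bat",):
        pass
print([ (atz(a,d["xy"],.018).round(3),round(d["p"],2)) for d in r.tip_of(r.snapshot("wrist"),"bat")])
E
```

```text
t: 15.1
position: [0.5568, 0.1651, 0.1922]
tcp_rot: [[0.611, 0.792, -0.001], [0.792, -0.611, -0.0], [-0.001, -0.001, -1.0]]
ft_force: [0.2, 0.6, 0.1]
finger_gap: 0.0466
finger_force: 9.7
15.15 [12.3 20.4 89.7 -0.  70.  50. ] [0.5567 0.1642 0.1923] [[0.612, 0.791, -0.001], [0.791, -0.612, -0.001], [-0.001, -0.0, -1.0]] [-0.2 -0.3 -0.9]
bat [([268.7, 175.2], 0.65, [0.5746, 0.1815, 0.115])]
[(array([0.561, 0.162, 0.018]), 0.76), (array([0.396, 0.128, 0.018]), 0.71)]
```

View pics/b1.png

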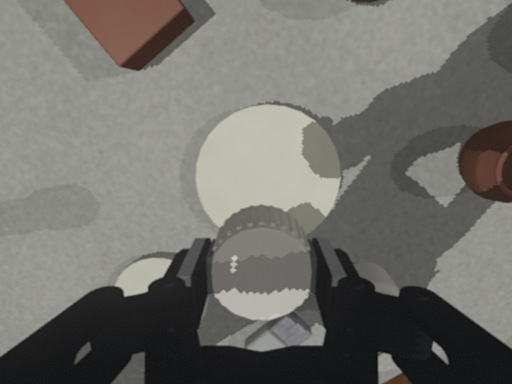

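The wrist view shows the cap held level over the large bat, bat centre at (268,177). That gives about (0.561, 0.162), within 5 mm of the TCP. The clay block and pots are clear, so I lower the cap.

```bash
m="python3 -m inch"
$m '0 0 1 0 4.65;0 0 3 0 4.65;0 0 5.5 0 4.65;0 0 8 0 4.65;0 0 10.5 0 4.65;0 0 12.5 0 4.65;0 0 13.7 0 4.65;0 0 14.4 0 4.65;0 0 14.4 0 4.65' >/dev/null; python3 q.py|tail -1
cat > g2.py <<'E'
import sys
from h import *
st=r.read_state();f=st["ft_force"][2];print(round(f,2),np.round(st["position"],4));sys.exit(int(f>2.2))
E
for i in 1 2; do :; done
$m '0 0 0.2 0 4.65;0 0 0.4 0 4.65;0 0 0.4 0 4.65' >/dev/null; python3 g2.py && $m '0 0 0.1 0 4.65;0 0 0.1 0 4.65' >/dev/null && python3 g2.py && $m '0 0 0.1 0 4.65;0 0 0.1 0 4.65' >/dev/null && python3 g2.py && $m '0 0 0.1 0 4.65;0 0 0.1 0 4.65' >/dev/null && python3 g2.py && $m '0 0 0.1 0 4.65;0 0 0.1 0 4.65' >/dev/null && python3 g2.py && $m '0 0 0.1 0 4.65;0 0 0.1 0 4.65' >/dev/null && python3 g2.py && $m '0 0 0.1 0 4.65;0 0 0.1 0 4.65' >/dev/null && python3 g2.py && $m '0 0 0.1 0 4.65;0 0 0.1 0 4.65' >/dev/null && python3 g2.py
```

```text
16.1 tau [ 0.006  0.033 -0.015] F [-0.3 -0.2 -0.8] gap 0.0465 9.7 yaw 52.21 [0.5558 0.1634 0.0468]
-0.18 [0.5579 0.1643 0.0455]
-0.53 [0.5576 0.1644 0.0444]
-0.24 [0.5573 0.1643 0.043 ]
-0.01 [0.5572 0.1643 0.0418]
-0.72 [0.5571 0.1642 0.0406]
-0.8 [0.5573 0.1643 0.0397]
5.29 [0.5573 0.1643 0.0397]
```

```bash
m="python3 -m inch"
$m '0 0 0.03 0 4.9;0 0 0.06 0 5.15;0 0 0.1 0 5.4;0 0 0.12 0 5.6;0 0 0.13 0 5.8;0 0 0.13 0 6.1;0 0 0.13 0 6.6;0 0 0.13 0 7;0 0 0.13 0 7.2;0 0 0.13 0 7.2'; python3 q.py|tail -1
$m '0 0 -1 0 7.2;0 0 -2 0 7.2;0 0 -3.5 0 7.2;0 0 -5.5 0 7.2;0 0 -8 0 7.2;0 0 -11 0 7.2;-4 0 -14 0 7.2;-6 0 -16 0 7.2;-6 0 -16 0 7.2;-6 0 -16 0 7.2'
python3 - <<'E'
from h import *
t,s,w=[r.snapshot(n) for n in("top","side","wrist")]
a=np.hstack([t["img"][120:312,100:400],cv2.resize(s["img"][100:300,170:350],(360,400))[:192]])
b=np.hstack([cv2.resize(w["img"],(400,300)),cv2.resize(s["img"][200:300,170:290],(260,216)),])if 0 else cv2.resize(w["img"],(400,300))
c=cv2.resize(s["img"][200:300,180:290],(260,300))
cv2.imwrite("pics/end.png",np.vstack([a,np.hstack([b,c])]))
print([(atz(w,d["xy"],.047).round(3),round(d["p"],2)) for d in r.tip_of(w,"cap_top")])
E
```

```text
t: 18.18
position: [0.5572, 0.1643, 0.0374]
tcp_rot: [[0.612, 0.791, -0.0], [0.791, -0.612, -0.0], [-0.0, -0.0, -1.0]]
ft_force: [0.3, 0.2, 0.5]
finger_gap: 0.0718
finger_force: 0.0
18.18 tau [ 0.039  0.014 -0.062] F [0.3 0.2 0.5] gap 0.0718 0.0 yaw 52.25 [0.5572 0.1643 0.0374]
t: 19.02
position: [0.5211, 0.1163, 0.2006]
tcp_rot: [[0.613, 0.79, 0.006], [0.79, -0.613, 0.001], [0.004, 0.004, -1.0]]
ft_force: [0.1, 0.4, -0.2]
finger_gap: 0.0723
finger_force: 0.0
[(array([ 0.616, -0.157,  0.047]), 0.59)]
```

View pics/end.png

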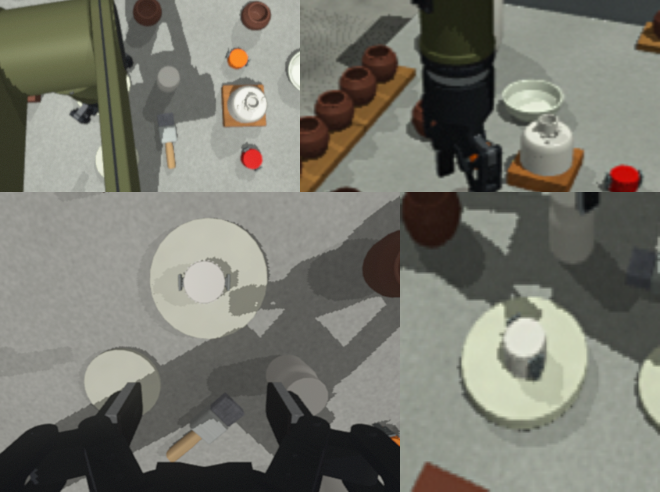

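The final views show the cap upright and near the middle of the larger bat (wrist view (204,282)), free of the gripper. The jar is open and everything else is in place.

```bash
python3 -c "
from rig import r
print(r.sign_off())"
```

```text
the job is handed in; nothing more can be done
None
```

The safety cap is off the jar and stands right way up, released, near the middle of the larger bat; nothing else looks moved in the last pictures, and I handed the job in at about 19 s on the robot's clock.

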